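One turn of pressure on the sole press

ROBOT

A 7-joint arm with a two-finger parallel gripper is mounted at the origin on the work surface. World frame = base frame: x ahead of the robot, y to its left, z up, the work surface at z = 0. Lengths are in m, angles in rad, forces in N, time in s.
With the tool pointing down it reaches from about 0.375 to 0.925 m from the base axis. Payload 3.1 kg.
Tool frame: the origin (TCP) lies between the finger pads; the fingertips stand 25 mm ahead of it and the grasp point (between the pads) lies 6 mm ahead of it (tips_ahead is the distance from the TCP to the fingertips, in m); z points along the fingers, y is the line along which they close (so a half turn about z gives the same grasp; the last joint's range is limited). The gripper opens to 85 mm and grips with 20 to 120 N. Pads are 22 mm wide; open, the fingers measure 114 mm over their backs; the gripper's body (76 mm by 85 mm) begins 54 mm behind the grasp point. The pads swing forward as they close: fully open they stand 13 mm farther back than shut.
Start: joints at [1.203, 0.383, 0.044, 1.598, -0.018, 1.161, -0.05], TCP at [0.173, -0.626, 0.256] pointing down, gripper open.
Joint ranges: [-2.61, 2.61], [-0.41, 2.15], [-1.48, 1.57], [0, 2.5], [-1.57, 4.71], [0.05, 1.97], [-2.85, 2.85]. Speed limits (rad/s): [2.79, 2.79, 3.14, 3.14, 3.14, 3.14, 3.14].

INTERFACE

Orientations are given as a rotation vector (axis times angle).
In Python, from rig import read_state, grab_frame, sign_off, search_frame, masks_of, tip_of, tips_ahead gives the robot as it stands.
- The arm moves only by the tool drive_tool, never from a script. Its argument "steps" is a list that holds one entry, the list of rows, each a list of 5 numbers: the opening, from 0 (shut) to 1 (fully open), then the shift along the tool's x, y, z normalised to -1 to 1, where 1 is 25 mm, then the turn about the tool's z normalised to -1 to 1, where 1 is 0.15 rad. In form: [[[gripper, x, y, z, yaw], ...]]. A call has 1 to 8 rows; each row shifts and turns the commanded pose from where the row before left it, along the tool's axes as they then stand; what a row does not reach is not made up. A row lasts 1/10 s, in which the tool goes at most 50 mm and 8.59 degrees, less where a joint would pass 70% of its speed; a pose out of reach is approached as far as the arm can. A call with a number of a shift or a turn outside -1 to 1 is refused whole. A call with a gripper value outside its range is refused whole. The fingers move at their own pace and stop on an object; the grip force is fixed at half the most. Time passes only in rows, so rows that do not move let the fingers close. It gives the time, the measured TCP pose, the force, the opening and the grip force at its end, in the units of the state.
- read_state(): the state, without advancing time (a new reading comes with each control period).
- grab_frame(name): name is "side" or "top"; returns a dict with "img" (420x560x3 uint8, red, green, blue), "intrinsics" (3x3 intrinsics, pixels), "k1" (the pictures are not rectified: a ray, as slopes to the right and down, at radius r is drawn at 1 + k1 r^2 times it, then the intrinsics apply), "extrinsics" (4x4, takes a point from camera to world coordinates). Camera axes: x right, y down, z forward; pixel columns grow to the right and rows downward; lengths in m; the calibration is good to about 2 mm. A picture is of the moment at which its call begins. There is no depth.
- sign_off(): hands the job in; it is judged then, once.
Trained networks look in a picture, given as the dict that the camera call returned (one of the last four; its "shot" number tells which), for a name from the list of things; names that differ only in an ending like _2 or _b are one class to them, and where a whole thing is asked for, a point or a joint stands for the part that bears it (a point fixed in the world has none). Each returns a list of dicts, best first, with "confidence" (0 to 1); they miss things now and then, are a little off and sometimes report something else, mostly with a low value. They report only what shows in the picture. A call takes as long as a camera call.
- search_frame(picture, label): "location" ([column, row] in pixels, amid what is visible of it).
- masks_of(picture, label): "pixels" (420x560 bool, what is visible of it) and "location" ([column, row] in pixels, amid what is visible of it).
- tip_of(picture, label): "location" ([column, row] in pixels: a listed point, or the origin of a listed thing).
The state is a dict: "clock": time; "q": joint angles; "qvel": joint speeds; "tau": joint torques, N m; "position": TCP position; "tcp_rot": TCP orientation; "wrist_force": force on the tool from outside, world axes, zero at the start; "wrist_torque": the same for the moment, N m; "gripper_width": finger opening in m; "gripper_force": force on a finger pad.
Only numpy, scipy, OpenCV 4.12 (cv2) and the standard library are available. Lean on these libraries where they do the work, as an engineer would, in place of code of your own. Each camera call takes 0.05 s, during which the arm holds its last target. There are 200 camera calls.

TASK

A pair of freshly glued soles lies in the bench screw press with the platen already down on the rubber pad. Put the pressure on: with the fingertips, push the hand wheel round by its upright handle through exactly one full turn, clockwise seen from above, so that the handle comes back to where it started, then take the hand away. Push gently, do not grip or squeeze the handle, and leave the hammer, the last and the glue tin where they are.

Things in the scene. Friction and masses are not known exactly. Their poses are not given: they have to be found in the camera images.
- wheel_centre (a point): Centre of the press's dark horizontal hand wheel, on its vertical axis in the rim's mid-plane, about 255 mm above the bench (4 mm lower after one clockwise turn). Three spokes; rim 198 mm over all, of 18 mm round bar (top 9 mm above this point); hub nut's top 24 mm above it. Only the hub nut and the handle stand above the wheel.
- handle: Upright black handle on the wheel's rim at the end of a spoke: a round sleeve 23 to 27 mm in diameter, 55 mm tall (plus a 4 mm pin end on top), that revolves freely on its pin. Its vertical axis is 90 mm from the wheel's axis. Origin: centre of its underside, 14 mm above the rim's mid-plane; z up, yaw meaningless.
- wheel (a joint): Angle of the hand wheel, rad; grows as it turns clockwise seen from above, which drives the platen down 4 mm per turn (6.283). It starts anywhere from 0 to 4.5 and can turn either way over several turns. The screw is stiff and self-locking: the wheel stays where it is left; about 6 N sideways on the handle turns it slowly.
- press: The press, fixed to the bench: a green cast-iron arch, bed 300 x 340 mm, with screw, platen and hand wheel. Origin: on the bench below the wheel's axis; x runs through its open front and back, y from column to column.
- last: A wooden shoe last, 265 x 88 x 105 mm, loose on the bench beside the press; origin at the middle of its sole. Leave alone.
- hammer: A hammer with a wooden handle, 260 mm long, lying loose on the bench; origin on the bench under the middle of its length. Leave alone.
- glue_tin: A closed tin of glue with a white lid and paper label, 84 mm in diameter, 100 mm tall, standing loose on the bench; origin at the centre of its underside. Leave alone.

How it is judged:
By the outcome, as a careful person would: the job done as asked, in the order asked, and still so for the second after the job is handed in, with the robot touching nothing.
It also fails if it takes over 61 s, if anything falls off the work surface, if the arm or the gripper's body presses on something with over 40 N, if the wrist force passes 120 N, or if a joint passes its speed limit or range.

## Working session

There is one attempt and no reset: what is moved stays moved. The work goes in short steps, Python scripts to look and compute and a tool call to move; the robot and the scene stay as the last step left them, time stands still between calls to the robot, and variables do not carry over. Pictures are saved under pics/ and viewed, at most 10 in all, crops included, and the job is handed in when it is done.

Besides the shell and the picture viewer there is one more tool, called after "Request:" as name([rows], argument=value, ...), one row to a line, values as JSON. drive_tool: Moves the arm, as the interface text tells. Its arguments: {"type":"object","properties":{"steps":{"type":"array"}},"required":["steps"]}

```bash
mkdir -p pics; cat > h.py <<'E'
import numpy as np, cv2
from rig import *
def ray(f,px):
    K=np.array(f["intrinsics"]);T=np.array(f["extrinsics"]);k=f["k1"]
    d=np.array([(px[0]-K[0,2])/K[0,0],(px[1]-K[1,2])/K[1,1]]);u=d.copy()
    for _ in range(20): u=d/(1+k*(u@u))
    return T[:3,3],T[:3,:3]@np.array([u[0],u[1],1.])
def onz(f,px,z):
    o,d=ray(f,px); return o+d*(z-o[2])/d[2]
def tri(a,b):
    A=np.zeros((3,3));y=np.zeros(3)
    for o,d in (a,b):
        d=d/np.linalg.norm(d);P=np.eye(3)-np.outer(d,d);A+=P;y+=P@o
    return np.linalg.solve(A,y)
E
python3 - <<'E'
from h import *
s=read_state();print(s["clock"],s["position"],s["tcp_rot"],s["wrist_force"],tips_ahead)
F={n:grab_frame(n) for n in("side","top")}
cv2.imwrite("pics/a.png",np.hstack([F["side"]["img"],F["top"]["img"]])[:,:,::-1][:, :] if 0 else cv2.resize(np.vstack([F["side"]["img"],F["top"]["img"]])[:,:,::-1],(400,600)))
cv2.imwrite("pics/top.png",F["top"]["img"][:,:,::-1]);cv2.imwrite("pics/side.png",F["side"]["img"][:,:,::-1])
for l in("wheel_centre","handle","press","hammer","last","glue_tin"):
    r={n:tip_of(F[n],l) for n in F}
    for n in r: print(l,n,[(x["location"],round(x["confidence"],2)) for x in r[n][:2]])
    if all(r.values()): print(tri(*[ray(F[n],r[n][0]["location"]) for n in r]))
print([F[n]["extrinsics"] for n in F])
E
```

```text
0.0 [ 0.17301221 -0.62563231  0.25485583] [-3.11044195e+00 -4.22289454e-01  7.73295995e-04] [ 0.52887004 -0.4091912   0.85021134] 0.025
wheel_centre side [([271.6, 192.1], 0.95)]
wheel_centre top [([273.7, 192.4], 0.59)]
[0.55357756 0.02718293 0.25608348]
handle side [([253.3, 175.7], 0.53)]
handle top [([292.4, 170.4], 0.46), ([270.0, 210.9], 0.36)]
[ 0.61914902 -0.02654822  0.26254719]
press side [([273.8, 264.3], 0.89), ([319.1, 173.6], 0.43)]
press top [([270.5, 208.2], 0.57)]
[ 0.55391493  0.04264447 -0.01095446]
hammer side [([322.7, 177.4], 0.95)]
hammer top []
last side [([217.7, 352.6], 0.97)]
last top [([165.5, 200.5], 0.77)]
[ 0.59636957  0.39975614 -0.00145491]
glue_tin side [([324.2, 334.5], 0.92)]
glue_tin top [([199.1, 274.3], 0.84)]
[0.34194118 0.28084121 0.00712633]
[array([[-0.96753587, -0.1511317 ,  0.2025674 ,  0.22261756],
       [-0.25252349,  0.61077987, -0.75045309,  1.12920161],
       [-0.01030684, -0.77724331, -0.62911573,  1.12883806],
       [ 0.        ,  0.        ,  0.        ,  1.        ]]), array([[-0.02141232, -0.98577606,  0.16669457,  0.26171583],
       [-0.99974726,  0.0199696 , -0.01032638,  0.00685481],
       [ 0.00685068, -0.16687355, -0.98595451,  1.56329036],
       [ 0.        ,  0.        ,  0.        ,  1.        ]])]
```

View pics/top.png

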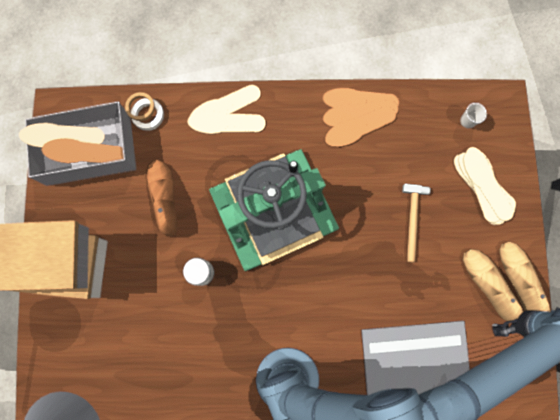

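View pics/side.png

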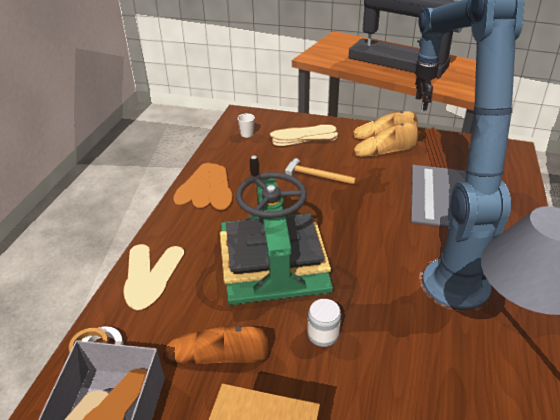

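The top view shows the wheel hub at about (272,191) and the handle at about (293,167). In the side view the handle stands at (254,165). The hammer, last and tin are clear of the wheel. I'll close the fingers, rise and square the yaw.

Request:
drive_tool([
  [[0,0,0,-1,0.9],[0,0,0,-1,0.9],[0,0,0,-1,0],[0,0,0,-1,0],[0,0,0,-1,0],[0,0,0,-1,0],[0,0,0,0,0],[0,0,0,0,0]],
])

```text
clock: 1.5
position: [0.1733, -0.6267, 0.4069]
tcp_rot: [3.14, -0.0, 0.001]
wrist_force: [1.1, 0.4, -0.3]
gripper_width: 0.0002
gripper_force: 0.0
```

```bash
python3 - <<'E'
from h import *
from scipy.spatial.transform import Rotation as R
s=read_state();print(s["position"],s["gripper_width"],R.from_rotvec(s["tcp_rot"]).as_matrix().round(3),tips_ahead,s["wrist_force"])
F={n:grab_frame(n) for n in("side","top")}
for n in F:
  for l in("handle","wheel"):
    for m in masks_of(F[n],l)[:2]:
        ys,xs=np.where(m["pixels"]);print(n,l,m["confidence"],m["location"],xs.min(),xs.max(),ys.min(),ys.max(),len(xs))
# predicted pixel check via ring points
def proj(f,P):
    T=np.array(f["extrinsics"]);K=np.array(f["intrinsics"]);c=T[:3,:3].T@(np.array(P)-T[:3,3]);u=c[:2]/c[2];u=u*(1+f["k1"]*(u@u));return K[0,0]*u[0]+K[0,2],K[1,1]*u[1]+K[1,2]
c=np.array([.5536,.0272])
ims=[]
for n in F:
    im=cv2.resize(F[n]["img"][:,:,::-1].copy(),None,fx=4,fy=4,interpolation=cv2.INTER_CUBIC)
    for a in np.radians(np.arange(0,360,15)):
        p=proj(F[n],[*(c+.09*np.array([np.cos(a),np.sin(a)])),.255]);cv2.circle(im,(int(p[0]*4+2),int(p[1]*4+2)),2,(0,0,255),-1)
    for z in(.269,.328):
        for a in (-35,-40,-45):
            a=np.radians(a);p=proj(F[n],[*(c+.09*np.array([np.cos(a),np.sin(a)])),z]);cv2.circle(im,(int(p[0]*4+2),int(p[1]*4+2)),2,(0,255,255),-1)
    ims.append(im[4*140:4*240,4*220:4*320])
cv2.imwrite("pics/b.png",np.hstack(ims))
E
```

```text
[ 0.1733028  -0.62669105  0.40686798] 0.00017011527486687658 [[ 1.    -0.     0.001]
 [-0.    -1.    -0.001]
 [ 0.001  0.001 -1.   ]] 0.025 [ 1.07748545  0.35195307 -0.32624567]
side handle 0.72 [252.6, 167.4] 250 260 159 176 162
side wheel 0.87 [268.8, 196.5] 236 306 157 217 1678
top handle 0.52 [293.4, 170.1] 289 297 165 173 64
top wheel 0.65 [276.1, 194.4] 237 306 160 228 1892
```

View pics/b.png

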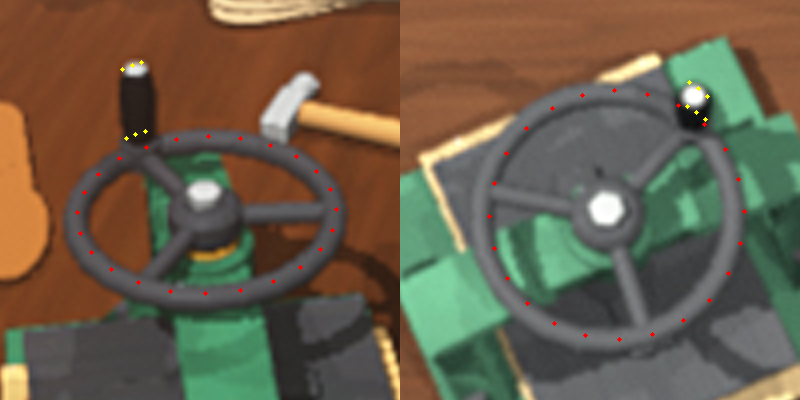

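The projected ring sits on the rim to within about 2 mm in both crops. The handle, with its white pin end at (135,68) and (693,96), is at about -40°. Next I travel to above the approach point at about (0.644, 0.020).

Request:
drive_tool([
  [[0,0.72,-1,0,0],[0,0.72,-1,0,0],[0,0.72,-1,0,0],[0,0.72,-1,0,0],[0,0.72,-1,0,0],[0,0.72,-1,0,0],[0,0.72,-1,0,0],[0,0.72,-1,0,0]],
])

```text
clock: 2.6
position: [0.3177, -0.4253, 0.4058]
tcp_rot: [-3.141, 0.0, 0.001]
wrist_force: [0.7, 0.2, -0.3]
gripper_width: 0.0004
gripper_force: 0.0
```

Request:
drive_tool([
  [[0,0.72,-1,0,0],[0,0.72,-1,0,0],[0,0.72,-1,0,0],[0,0.72,-1,0,0],[0,0.72,-1,0,0],[0,0.72,-1,0,0],[0,0.72,-1,0,0],[0,0.72,-1,0,0]],
])

```text
clock: 3.4
position: [0.4617, -0.2254, 0.4058]
tcp_rot: [-3.141, 0.001, 0.001]
wrist_force: [0.9, 0.2, -0.3]
gripper_width: 0.0002
gripper_force: 0.0
```

Request:
drive_tool([
  [[0,0.72,-1,0,0],[0,0.72,-1,0,0],[0,0.72,-1,0,0],[0,0.72,-1,0,0],[0,0.72,-1,0,0],[0,0.72,-1,0,0],[0,0.72,-1,0,0],[0,0,0,0,0]],
])

```text
clock: 4.2
position: [0.5886, -0.0453, 0.4054]
tcp_rot: [-3.137, -0.014, 0.0]
wrist_force: [-0.4, 0.9, -0.0]
gripper_width: -0.0002
gripper_force: 0.0
```

Request:
drive_tool([
  [[0,0.74,-0.93,0,0],[0,0.74,-0.93,0,0],[0,0.74,-0.93,0,0],[0,0,0,0,0],[0,0,0,0.95,0],[0,0,0,0.95,0],[0,0,0,0.95,0],[0,0,0,0,0]],
])

```text
clock: 5.0
position: [0.64, 0.0157, 0.3302]
tcp_rot: [3.14, -0.003, -0.015]
wrist_force: [0.1, 0.4, -0.7]
gripper_width: -0.0
gripper_force: 0.0
```

```bash
python3 - <<'E'
from h import *
s=read_state();print(s["position"],s["tcp_rot"],s["wrist_force"])
ims=[]
for n in("side","top"):
    f=grab_frame(n);ims.append(cv2.resize(f["img"][130:230,220:320,::-1],(400,400),interpolation=cv2.INTER_CUBIC))
cv2.imwrite("pics/c.png",np.hstack(ims))
E
```

```text
[0.64000776 0.01570426 0.33022985] [ 3.13969968 -0.00323563 -0.01456535] [ 0.07045675  0.4272429  -0.65058132]
```

View pics/c.png

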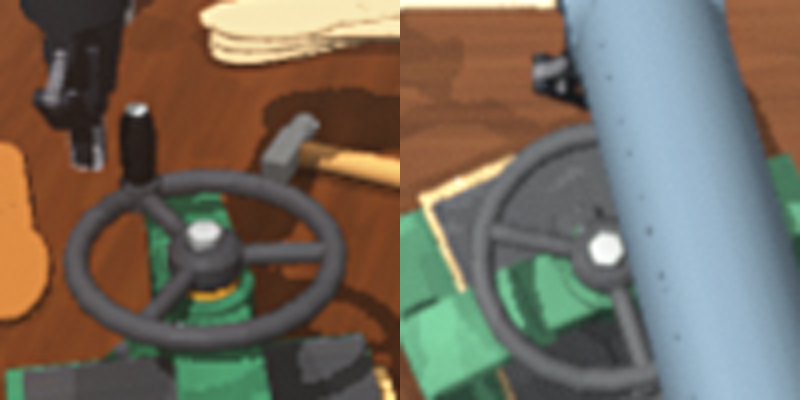

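The crops show the closed fingertips at (90,150) in the side view, behind the handle and clear of it. The arm now hides part of the top view. I'll descend and approach slowly.

Request:
drive_tool([
  [[0,0.1,0,0.8,0],[0,0,0,0,0],[0,0,0.2,0,0],[0,0,0.2,0,0],[0,0,0,0,0],[0,0,0,0,0]],
])

```text
clock: 5.7
position: [0.6457, 0.0076, 0.316]
tcp_rot: [3.142, -0.002, 0.002]
wrist_force: [0.2, 0.8, 0.3]
gripper_width: 0.0002
gripper_force: 0.0
```

Request:
drive_tool([
  [[0,-0.04,0.1,0,0],[0,-0.04,0.1,0,0],[0,0,0,0,0],[0,0,0,0,0]],
])

```text
clock: 6.1
position: [0.6433, 0.003, 0.315]
tcp_rot: [3.142, -0.001, -0.0]
wrist_force: [-0.0, 0.2, -0.7]
gripper_width: 0.0001
gripper_force: 0.0
```

Request:
drive_tool([
  [[0,-0.06,0.08,0.2,0],[0,-0.06,0.08,0,0],[0,0,0,0,0],[0,0,0,0,0]],
])

```text
clock: 6.5
position: [0.6403, -0.001, 0.31]
tcp_rot: [3.142, -0.001, -0.0]
wrist_force: [0.5, 1.0, 0.1]
gripper_width: -0.0
gripper_force: 0.0
```

Request:
drive_tool([
  [[0,-0.04,0.08,0,0],[0,0,0,0,0],[0,0,0,0,0]],
])

```text
clock: 6.8
position: [0.6394, -0.0029, 0.3101]
tcp_rot: [3.142, -0.001, 0.0]
wrist_force: [-0.6, 0.8, -0.1]
gripper_width: -0.0001
gripper_force: 0.0
```

Request:
drive_tool([
  [[0,-0.04,0.08,0,0],[0,0,0,0,0],[0,0,0,0,0]],
])

```text
clock: 7.1
position: [0.6384, -0.0049, 0.3101]
tcp_rot: [3.142, -0.001, 0.0]
wrist_force: [0.3, 0.3, -0.3]
gripper_width: 0.0002
gripper_force: 0.0
```

Request:
drive_tool([
  [[0,-0.04,0.08,0,0],[0,0,0,0,0],[0,0,0,0,0]],
])

```text
clock: 7.4
position: [0.6374, -0.0069, 0.31]
tcp_rot: [3.142, -0.001, 0.0]
wrist_force: [0.5, -0.3, -0.6]
gripper_width: 0.0003
gripper_force: 0.0
```

Request:
drive_tool([
  [[0,-0.04,0.08,0,0],[0,0,0,0,0],[0,0,0,0,0]],
])

```text
clock: 7.7
position: [0.6372, -0.0081, 0.3102]
tcp_rot: [-3.141, -0.001, -0.004]
wrist_force: [3.7, 1.8, -1.1]
gripper_width: -0.0002
gripper_force: 2.0
```

Request:
drive_tool([
  [[0,-0.04,0.08,0,0],[0,0,0,0,0],[0,0,0,0,0]],
])

```text
clock: 8.0
position: [0.6363, -0.0101, 0.3102]
tcp_rot: [-3.14, -0.001, -0.004]
wrist_force: [4.1, 2.5, -3.2]
gripper_width: 0.0002
gripper_force: 2.6
```

```bash
cat > plan.py <<'E'
import sys,numpy as np
# args: measured x y, calls, deg per row
x,y,n,d=map(float,sys.argv[1:5]);c=np.array([.554,.028]);r=.0885
p=np.array([x,y]);a=np.degrees(np.arctan2(y-c[1],x-c[0]));print("ang",round(a,1),"r",round(np.hypot(*(p-c)),4))
for k in range(int(n)):
    rows=[]
    for i in range(8):
        a-=d;q=c+r*np.array([np.cos(np.radians(a)),np.sin(np.radians(a))]);m=(q-p)/.025
        v=[0,round(m[0],2),round(-m[1],2),0,0];rows.append(v);p=p+.025*np.array([v[1],-v[2]])
    print([rows],p.round(4),round(a,1))
E
python3 plan.py .6358 -.0106 4 3
```

```text
ang -25.3 r 0.0904
[[[0, np.float64(-0.15), np.float64(0.13), 0, 0], [0, np.float64(-0.1), np.float64(0.16), 0, 0], [0, np.float64(-0.1), np.float64(0.16), 0, 0], [0, np.float64(-0.1), np.float64(0.15), 0, 0], [0, np.float64(-0.12), np.float64(0.14), 0, 0], [0, np.float64(-0.12), np.float64(0.14), 0, 0], [0, np.float64(-0.13), np.float64(0.13), 0, 0], [0, np.float64(-0.14), np.float64(0.13), 0, 0]]] [ 0.6118 -0.0391] -49.3
[[[0, np.float64(-0.15), np.float64(0.12), 0, 0], [0, np.float64(-0.14), np.float64(0.11), 0, 0], [0, np.float64(-0.16), np.float64(0.1), 0, 0], [0, np.float64(-0.16), np.float64(0.09), 0, 0], [0, np.float64(-0.16), np.float64(0.08), 0, 0], [0, np.float64(-0.17), np.float64(0.08), 0, 0], [0, np.float64(-0.18), np.float64(0.07), 0, 0], [0, np.float64(-0.17), np.float64(0.06), 0, 0]]] [ 0.5796 -0.0569] -73.3
[[[0, np.float64(-0.18), np.float64(0.04), 0, 0], [0, np.float64(-0.18), np.float64(0.04), 0, 0], [0, np.float64(-0.19), np.float64(0.03), 0, 0], [0, np.float64(-0.18), np.float64(0.02), 0, 0], [0, np.float64(-0.18), np.float64(0.01), 0, 0], [0, np.float64(-0.19), np.float64(0.01), 0, 0], [0, np.float64(-0.19), np.float64(-0.01), 0, 0], [0, np.float64(-0.18), np.float64(-0.02), 0, 0]]] [ 0.5428 -0.0599] -97.3
[[[0, np.float64(-0.18), np.float64(-0.03), 0, 0], [0, np.float64(-0.18), np.float64(-0.04), 0, 0], [0, np.float64(-0.18), np.float64(-0.05), 0, 0], [0, np.float64(-0.18), np.float64(-0.05), 0, 0], [0, np.float64(-0.17), np.float64(-0.07), 0, 0], [0, np.float64(-0.17), np.float64(-0.07), 0, 0], [0, np.float64(-0.17), np.float64(-0.09), 0, 0], [0, np.float64(-0.16), np.float64(-0.09), 0, 0]]] [ 0.5081 -0.0476] -121.3
```

Request:
drive_tool([
  [[0,-0.15,0.13,0,0],[0,-0.1,0.16,0,0],[0,-0.1,0.16,0,0],[0,-0.1,0.15,0,0],[0,-0.12,0.14,0,0],[0,-0.12,0.14,0,0],[0,-0.13,0.13,0,0],[0,-0.14,0.13,0,0]],
])

```text
clock: 8.8
position: [0.6121, -0.0382, 0.3101]
tcp_rot: [-3.14, -0.001, -0.004]
wrist_force: [3.9, 1.2, -2.4]
gripper_width: 0.0003
gripper_force: 2.6
```

```bash
python3 - <<'E'
from h import *
s=read_state();print(s["position"],s["wrist_force"],s["wrist_torque"])
f=grab_frame("side")
for l in("handle","wheel_centre"): print(tip_of(f,l)[:1])
cv2.imwrite("pics/d.png",cv2.resize(f["img"][130:230,220:320,::-1],(400,400),interpolation=cv2.INTER_CUBIC))
E
```

```text
[ 0.61213341 -0.03822867  0.31012393] [ 3.93695991  1.24785595 -2.39852152] [ 0.40086803 -1.03291647  0.01793424]
[{'location': [267.5, 171.7], 'confidence': 0.5}]
[{'location': [269.9, 194.4], 'confidence': 0.58}]
```

View pics/d.png

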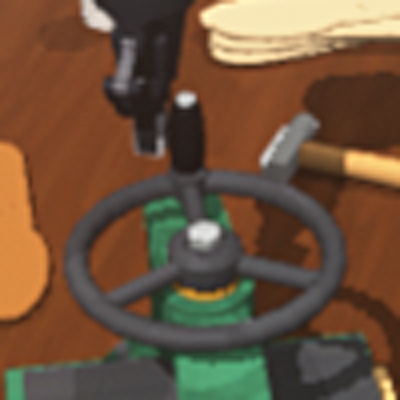

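The wheel is turning: in this crop the handle has moved to (187,135), with the fingertips behind it at (150,140) and a push of about 4 N. I'll continue round the circle.

Request:
drive_tool([
  [[0,-0.15,0.12,0,0],[0,-0.14,0.11,0,0],[0,-0.16,0.1,0,0],[0,-0.16,0.09,0,0],[0,-0.16,0.08,0,0],[0,-0.17,0.08,0,0],[0,-0.18,0.07,0,0],[0,-0.17,0.06,0,0]],
])

```text
clock: 9.75
position: [0.5799, -0.0579, 0.31]
tcp_rot: [3.141, -0.001, 0.004]
wrist_force: [6.3, 0.2, -3.7]
gripper_width: 0.0004
gripper_force: 2.7
```

Request:
drive_tool([
  [[0,-0.18,0.04,0,0],[0,-0.18,0.04,0,0],[0,-0.19,0.03,0,0],[0,-0.18,0.02,0,0],[0,-0.18,0.01,0,0],[0,-0.19,0.01,0,0],[0,-0.19,-0.01,0,0],[0,-0.18,-0.02,0,0]],
])

```text
clock: 10.55
position: [0.5428, -0.0622, 0.31]
tcp_rot: [3.139, -0.003, 0.003]
wrist_force: [4.5, -2.4, -4.1]
gripper_width: -0.0
gripper_force: 2.7
```

Request:
drive_tool([
  [[0,-0.18,-0.03,0,0],[0,-0.18,-0.04,0,0],[0,-0.18,-0.05,0,0],[0,-0.18,-0.05,0,0],[0,-0.17,-0.07,0,0],[0,-0.17,-0.07,0,0],[0,-0.17,-0.09,0,0],[0,-0.16,-0.09,0,0]],
])

```text
clock: 11.35
position: [0.5081, -0.0499, 0.31]
tcp_rot: [3.139, -0.003, 0.003]
wrist_force: [5.6, -1.6, -4.2]
gripper_width: 0.0
gripper_force: 2.7
```

```bash
sed -i 's/round(m\[0\],2),round(-m\[1\],2)/float(round(m[0],2)),float(round(-m[1],2))/' plan.py; python3 plan.py .5081 -.0499 4 3
python3 -c "
from h import *
f=grab_frame('side');print(tip_of(f,'handle')[:1]);print([onz(f,r['location'],.268) for r in tip_of(f,'handle')[:1]])"
```

```text
ang -120.5 r 0.0904
[[[0, -0.12, -0.16, 0, 0], [0, -0.15, -0.11, 0, 0], [0, -0.15, -0.11, 0, 0], [0, -0.14, -0.13, 0, 0], [0, -0.13, -0.13, 0, 0], [0, -0.13, -0.13, 0, 0], [0, -0.11, -0.14, 0, 0], [0, -0.12, -0.15, 0, 0]]] [ 0.4819 -0.0234] -144.5
[[[0, -0.1, -0.15, 0, 0], [0, -0.1, -0.16, 0, 0], [0, -0.08, -0.17, 0, 0], [0, -0.08, -0.16, 0, 0], [0, -0.07, -0.18, 0, 0], [0, -0.06, -0.17, 0, 0], [0, -0.05, -0.18, 0, 0], [0, -0.04, -0.18, 0, 0]]] [0.4674 0.0104] -168.5
[[[0, -0.04, -0.18, 0, 0], [0, -0.02, -0.19, 0, 0], [0, -0.01, -0.18, 0, 0], [0, -0.0, -0.19, 0, 0], [0, 0.0, -0.18, 0, 0], [0, 0.02, -0.19, 0, 0], [0, 0.02, -0.18, 0, 0], [0, 0.04, -0.18, 0, 0]]] [0.4676 0.0471] -192.5
[[[0, 0.04, -0.18, 0, 0], [0, 0.06, -0.18, 0, 0], [0, 0.06, -0.17, 0, 0], [0, 0.07, -0.17, 0, 0], [0, 0.09, -0.17, 0, 0], [0, 0.09, -0.16, 0, 0], [0, 0.09, -0.16, 0, 0], [0, 0.11, -0.15, 0, 0]]] [0.4828 0.0806] -216.5
[{'location': [296.3, 181.9], 'confidence': 0.52}]
[array([ 0.49316232, -0.01994338,  0.268     ])]
```

Request:
drive_tool([
  [[0,-0.12,-0.16,0,0],[0,-0.15,-0.11,0,0],[0,-0.15,-0.11,0,0],[0,-0.14,-0.13,0,0],[0,-0.13,-0.13,0,0],[0,-0.13,-0.13,0,0],[0,-0.11,-0.14,0,0],[0,-0.12,-0.15,0,0]],
])

```text
clock: 12.3
position: [0.481, -0.0241, 0.3098]
tcp_rot: [3.138, -0.004, -0.002]
wrist_force: [2.7, -4.5, -3.2]
gripper_width: 0.0
gripper_force: 2.6
```

Request:
drive_tool([
  [[0,-0.1,-0.15,0,0],[0,-0.1,-0.16,0,0],[0,-0.08,-0.17,0,0],[0,-0.08,-0.16,0,0],[0,-0.07,-0.18,0,0],[0,-0.06,-0.17,0,0],[0,-0.05,-0.18,0,0],[0,-0.04,-0.18,0,0]],
])

```text
clock: 13.1
position: [0.4654, 0.0092, 0.3095]
tcp_rot: [3.137, -0.004, -0.006]
wrist_force: [1.5, -5.4, -0.8]
gripper_width: -0.0002
gripper_force: 2.7
```

Request:
drive_tool([
  [[0,-0.04,-0.18,0,0],[0,-0.02,-0.19,0,0],[0,-0.01,-0.18,0,0],[0,0,-0.19,0,0],[0,0,-0.18,0,0],[0,0.02,-0.19,0,0],[0,0.02,-0.18,0,0],[0,0.04,-0.18,0,0]],
])

```text
clock: 13.9
position: [0.4656, 0.0455, 0.3093]
tcp_rot: [3.136, -0.005, -0.008]
wrist_force: [-0.0, -6.0, -1.1]
gripper_width: 0.0001
gripper_force: 2.9
```

Request:
drive_tool([
  [[0,0.04,-0.18,0,0],[0,0.06,-0.18,0,0],[0,0.06,-0.17,0,0],[0,0.07,-0.17,0,0],[0,0.09,-0.17,0,0],[0,0.09,-0.16,0,0],[0,0.09,-0.16,0,0],[0,0.11,-0.15,0,0]],
])

```text
clock: 14.7
position: [0.4796, 0.0796, 0.3089]
tcp_rot: [3.136, -0.004, -0.014]
wrist_force: [-4.3, -4.7, 1.1]
gripper_width: -0.0001
gripper_force: 2.7
```

```bash
python3 plan.py .4800 .0798 6 3
```

```text
ang 145.0 r 0.0903
[[[0, 0.17, -0.11, 0, 0], [0, 0.12, -0.14, 0, 0], [0, 0.12, -0.14, 0, 0], [0, 0.14, -0.13, 0, 0], [0, 0.13, -0.12, 0, 0], [0, 0.15, -0.11, 0, 0], [0, 0.15, -0.11, 0, 0], [0, 0.16, -0.1, 0, 0]]] [0.5085 0.1038] 121.0
[[[0, 0.16, -0.09, 0, 0], [0, 0.16, -0.09, 0, 0], [0, 0.17, -0.07, 0, 0], [0, 0.18, -0.06, 0, 0], [0, 0.17, -0.06, 0, 0], [0, 0.18, -0.05, 0, 0], [0, 0.18, -0.03, 0, 0], [0, 0.19, -0.03, 0, 0]]] [0.5432 0.1158] 97.0
[[[0, 0.18, -0.02, 0, 0], [0, 0.19, -0.01, 0, 0], [0, 0.18, 0.0, 0, 0], [0, 0.19, 0.02, 0, 0], [0, 0.18, 0.02, 0, 0], [0, 0.18, 0.03, 0, 0], [0, 0.19, 0.04, 0, 0], [0, 0.17, 0.05, 0, 0]]] [0.5797 0.1126] 73.0
[[[0, 0.18, 0.06, 0, 0], [0, 0.17, 0.06, 0, 0], [0, 0.17, 0.08, 0, 0], [0, 0.17, 0.09, 0, 0], [0, 0.16, 0.09, 0, 0], [0, 0.15, 0.1, 0, 0], [0, 0.15, 0.11, 0, 0], [0, 0.14, 0.12, 0, 0]]] [0.612  0.0948] 49.0
[[[0, 0.14, 0.13, 0, 0], [0, 0.13, 0.13, 0, 0], [0, 0.12, 0.14, 0, 0], [0, 0.12, 0.14, 0, 0], [0, 0.1, 0.15, 0, 0], [0, 0.1, 0.16, 0, 0], [0, 0.1, 0.16, 0, 0], [0, 0.08, 0.17, 0, 0]]] [0.6342 0.0653] 25.0
[[[0, 0.07, 0.17, 0, 0], [0, 0.07, 0.17, 0, 0], [0, 0.05, 0.18, 0, 0], [0, 0.05, 0.18, 0, 0], [0, 0.04, 0.18, 0, 0], [0, 0.02, 0.18, 0, 0], [0, 0.02, 0.18, 0, 0], [0, 0.01, 0.19, 0, 0]]] [0.6425 0.0295] 1.0
```

Request:
drive_tool([
  [[0,0.17,-0.11,0,0],[0,0.12,-0.14,0,0],[0,0.12,-0.14,0,0],[0,0.14,-0.13,0,0],[0,0.13,-0.12,0,0],[0,0.15,-0.11,0,0],[0,0.15,-0.11,0,0],[0,0.16,-0.1,0,0]],
])

```text
clock: 15.5
position: [0.5072, 0.1047, 0.3087]
tcp_rot: [3.136, -0.001, -0.017]
wrist_force: [-4.3, -3.9, 0.8]
gripper_width: -0.0001
gripper_force: 2.8
```

Request:
drive_tool([
  [[0,0.16,-0.09,0,0],[0,0.16,-0.09,0,0],[0,0.17,-0.07,0,0],[0,0.18,-0.06,0,0],[0,0.17,-0.06,0,0],[0,0.18,-0.05,0,0],[0,0.18,-0.03,0,0],[0,0.19,-0.03,0,0]],
])

```text
clock: 16.3
position: [0.5413, 0.1184, 0.3084]
tcp_rot: [3.139, 0.001, -0.019]
wrist_force: [-5.5, -0.5, -0.2]
gripper_width: -0.0001
gripper_force: 2.7
```

Request:
drive_tool([
  [[0,0.18,-0.02,0,0],[0,0.19,-0.01,0,0],[0,0.18,0,0,0],[0,0.19,0.02,0,0],[0,0.18,0.02,0,0],[0,0.18,0.03,0,0],[0,0.19,0.04,0,0],[0,0.17,0.05,0,0]],
])

```text
clock: 17.1
position: [0.5774, 0.1157, 0.3082]
tcp_rot: [3.14, 0.002, -0.021]
wrist_force: [-6.3, -0.3, 0.2]
gripper_width: 0.0003
gripper_force: 3.1
```

Request:
drive_tool([
  [[0,0.18,0.06,0,0],[0,0.17,0.06,0,0],[0,0.17,0.08,0,0],[0,0.17,0.09,0,0],[0,0.16,0.09,0,0],[0,0.15,0.1,0,0],[0,0.15,0.11,0,0],[0,0.14,0.12,0,0]],
])

```text
clock: 17.9
position: [0.6092, 0.1, 0.308]
tcp_rot: [-3.141, -0.004, 0.022]
wrist_force: [-7.3, 1.9, -0.0]
gripper_width: -0.0002
gripper_force: 3.6
```

```bash
python3 plan.py .6092 .1000 3 3
```

```text
ang 52.5 r 0.0907
[[[0, 0.09, 0.19, 0, 0], [0, 0.14, 0.12, 0, 0], [0, 0.13, 0.13, 0, 0], [0, 0.12, 0.14, 0, 0], [0, 0.12, 0.14, 0, 0], [0, 0.11, 0.15, 0, 0], [0, 0.1, 0.16, 0, 0], [0, 0.09, 0.16, 0, 0]]] [0.6317 0.0702] 28.5
[[[0, 0.09, 0.16, 0, 0], [0, 0.07, 0.17, 0, 0], [0, 0.07, 0.18, 0, 0], [0, 0.06, 0.17, 0, 0], [0, 0.04, 0.18, 0, 0], [0, 0.04, 0.18, 0, 0], [0, 0.03, 0.19, 0, 0], [0, 0.02, 0.18, 0, 0]]] [0.6422 0.035 ] 4.5
[[[0, 0.01, 0.19, 0, 0], [0, 0.0, 0.18, 0, 0], [0, -0.01, 0.19, 0, 0], [0, -0.02, 0.18, 0, 0], [0, -0.03, 0.18, 0, 0], [0, -0.04, 0.18, 0, 0], [0, -0.04, 0.18, 0, 0], [0, -0.06, 0.18, 0, 0]]] [ 0.6374 -0.0015] -19.5
```

Request:
drive_tool([
  [[0,0.09,0.19,0,0],[0,0.14,0.12,0,0],[0,0.13,0.13,0,0],[0,0.12,0.14,0,0],[0,0.12,0.14,0,0],[0,0.11,0.15,0,0],[0,0.1,0.16,0,0],[0,0.09,0.16,0,0]],
])

```text
clock: 18.7
position: [0.6335, 0.0725, 0.3081]
tcp_rot: [-3.136, -0.007, 0.014]
wrist_force: [-1.2, 5.5, -4.2]
gripper_width: 0.0
gripper_force: 2.6
```

Request:
drive_tool([
  [[0,0.09,0.16,0,0],[0,0.07,0.17,0,0],[0,0.07,0.18,0,0],[0,0.06,0.17,0,0],[0,0.04,0.18,0,0],[0,0.04,0.18,0,0],[0,0.03,0.19,0,0],[0,0,0,0,0]],
])

```text
clock: 19.5
position: [0.6449, 0.0402, 0.3085]
tcp_rot: [-3.138, -0.003, 0.009]
wrist_force: [-0.2, 4.8, -2.9]
gripper_width: -0.0001
gripper_force: 2.3
```

```bash
python3 - <<'E'
from h import *
from scipy.spatial.transform import Rotation as R
s=read_state();M=R.from_rotvec(s["tcp_rot"]).as_matrix();print(s["position"],s["position"]+.02*M[:,2],s["wrist_force"]);
f=grab_frame("side")
for r in tip_of(f,"handle")[:1]: print(r,onz(f,r["location"],.266))
cv2.imwrite("pics/e.png",cv2.resize(f["img"][130:230,220:320,::-1],(400,400),interpolation=cv2.INTER_CUBIC))
E
python3 plan.py .6423 .0380 2 3
```

```text
[0.64487405 0.04015957 0.30848159] [0.64475683 0.04023886 0.28848209] [-0.20425472  4.76433888 -2.93844321]
ang 6.5 r 0.0889
[[[0, 0.0, 0.19, 0, 0], [0, 0.01, 0.18, 0, 0], [0, -0.01, 0.19, 0, 0], [0, -0.01, 0.18, 0, 0], [0, -0.02, 0.19, 0, 0], [0, -0.03, 0.18, 0, 0], [0, -0.05, 0.18, 0, 0], [0, -0.05, 0.18, 0, 0]]] [0.6383 0.0012] -17.5
[[[0, -0.06, 0.17, 0, 0], [0, -0.07, 0.17, 0, 0], [0, -0.08, 0.17, 0, 0], [0, -0.08, 0.17, 0, 0], [0, -0.1, 0.15, 0, 0], [0, -0.1, 0.16, 0, 0], [0, -0.11, 0.15, 0, 0], [0, -0.12, 0.14, 0, 0]]] [ 0.6203 -0.0308] -41.5
```

Request:
drive_tool([
  [[0,0,0.19,0,0],[0,0,0.19,0,0],[0,-0.01,0.19,0,0],[0,-0.02,0.19,0,0],[0,-0.03,0.19,0,0],[0,-0.04,0.19,0,0],[0,-0.05,0.19,0,0],[0,0,0,0,0]],
])

```text
clock: 20.4
position: [0.6439, 0.0034, 0.3103]
tcp_rot: [3.141, -0.001, 0.003]
wrist_force: [3.9, 2.3, -3.6]
gripper_width: -0.0002
gripper_force: 2.0
```

Request:
drive_tool([
  [[0,-0.03,0.1,0,0],[0,0,0,0,0],[0,0,0,0,0]],
])

```text
clock: 20.7
position: [0.6432, 0.0015, 0.3104]
tcp_rot: [-3.141, 0.0, -0.004]
wrist_force: [4.7, 1.3, -3.6]
gripper_width: -0.0003
gripper_force: 2.6
```

```bash
python3 - <<'E'
from h import *
from scipy.spatial.transform import Rotation as R
s=read_state();print(s["position"],R.from_rotvec(s["tcp_rot"]).as_matrix()[:2,:].round(4),s["wrist_force"]);
f=grab_frame("side")
a=cv2.imread("pics/side.png")
g=lambda i:cv2.resize(i[130:230,220:320],(400,400),interpolation=cv2.INTER_CUBIC)
cv2.imwrite("pics/e.png",np.hstack([g(a),g(f["img"][:,:,::-1])]))
E
```

```text
[0.64322793 0.00151257 0.31042498] [[ 1.0e+00 -1.0e-04  2.3e-03]
 [-1.0e-04 -1.0e+00  1.0e-04]] [ 4.69479119  1.33671159 -3.62070587]
```

View pics/e.png

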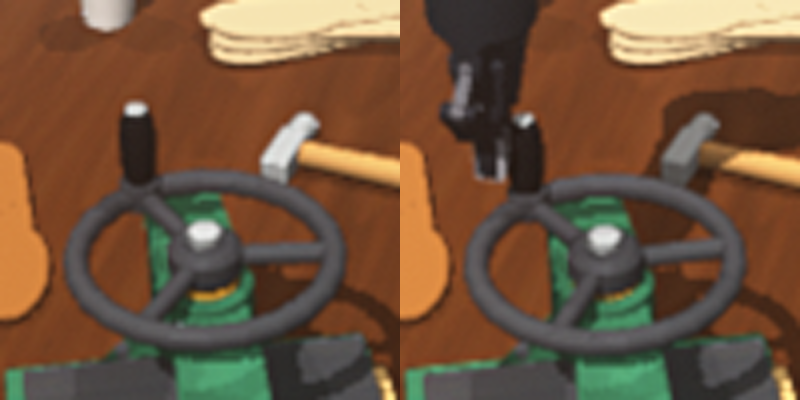

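The left crop is the start and the right is now. The handle foot is at (127,190) against (138,183), so about 10 mm remain. I'll finish in small steps toward the first-contact pose (0.6372, -0.0081).

Request:
drive_tool([
  [[0,-0.06,0.1,0,0],[0,-0.06,0.1,0,0],[0,-0.06,0.1,0,0],[0,0,0,0,0],[0,0,0,0,0]],
])

```text
clock: 21.25
position: [0.6383, -0.0064, 0.3104]
tcp_rot: [3.141, -0.001, 0.002]
wrist_force: [4.5, 2.0, -2.8]
gripper_width: -0.0
gripper_force: 2.2
```

```bash
cat > cmp.py <<'E'
from h import *
import sys
s=read_state();print(s["clock"],s["position"],s["wrist_force"])
f=grab_frame("side");img=f["img"][:,:,::-1]
a=cv2.imread("pics/side.png")
K=np.array(f["intrinsics"]);T=np.array(f["extrinsics"])
def proj(P):
    c=T[:3,:3].T@(np.array(P)-T[:3,3]);u=c[:2]/c[2];u=u*(1+f["k1"]*(u@u));return np.array([K[0,0]*u[0]+K[0,2],K[1,1]*u[1]+K[1,2]])
c=np.array([.554,.028]);P=lambda d,z:np.array([*(c+.09*np.array([np.cos(np.radians(d)),np.sin(np.radians(d))])),z])
print("expected px shift for 1 turn:",proj(P(-40,.29))-proj(P(-40,.294)),"per deg cw:",proj(P(-41,.29))-proj(P(-40,.29)))
def match(x0,y0,x1,y1):
    t=a[y0:y1,x0:x1];U=8
    t=cv2.resize(t,None,fx=U,fy=U,interpolation=cv2.INTER_CUBIC);w=cv2.resize(img[y0-6:y1+6,x0-6:x1+6],None,fx=U,fy=U,interpolation=cv2.INTER_CUBIC)
    r=cv2.matchTemplate(w,t,cv2.TM_CCOEFF_NORMED);_,v,_,l=cv2.minMaxLoc(r);return (np.array(l)/U-6),round(v,3)
print("handle",match(248,154,262,180));print("pin top",match(247,152,262,166));print("hub",match(260,184,282,204));print("spoke",match(256,176,268,192))
g=lambda i:cv2.resize(i[130:230,220:320],(400,400),interpolation=cv2.INTER_CUBIC)
cv2.imwrite(sys.argv[1],np.hstack([g(a),g(img)]))
E
python3 cmp.py pics/f.png
```

```text
21.25 [ 0.63833383 -0.00642461  0.3103563 ] [ 4.50342772  1.99403426 -2.77275749]
expected px shift for 1 turn: [0.06466096 1.15911839] per deg cw: [ 0.46521043 -0.18268616]
handle (array([-0.125,  1.5  ]), 0.819)
pin top (array([-0.125,  1.5  ]), 0.788)
hub (array([0.125, 1.125]), 0.962)
spoke (array([0.125, 1.125]), 0.929)
```

Request:
drive_tool([
  [[0,-0.03,0.03,0,0],[0,0,0,0,0],[0,0,0,0,0]],
])

```text
clock: 21.6
position: [0.6377, -0.0065, 0.3104]
tcp_rot: [-3.141, -0.0, -0.002]
wrist_force: [5.1, 3.5, -2.5]
gripper_width: -0.0003
gripper_force: 2.6
```

```bash
python3 cmp.py pics/f.png
```

```text
21.6 [ 0.63766529 -0.00653418  0.31038059] [ 5.06667365  3.54053322 -2.4547438 ]
expected px shift for 1 turn: [0.06466096 1.15911839] per deg cw: [ 0.46521043 -0.18268616]
handle (array([0.125, 1.375]), 0.812)
pin top (array([0.125, 1.375]), 0.779)
hub (array([0.125, 1.125]), 0.963)
spoke (array([0.125, 1.125]), 0.946)
```

That agrees with one full turn to within about 0.5°. Backing off and then rising.

Request:
drive_tool([
  [[0,0.25,-0.25,0,0],[0,0.4,-0.5,0,0],[0,0.4,-0.5,0,0],[0,0,0,0,0],[0,0,0,-0.8,0],[0,0,0,-1,0],[0,0,0,-1,0],[0,0,0,-1,0]],
])

```text
clock: 22.45
position: [0.663, 0.0245, 0.4058]
tcp_rot: [3.141, 0.001, -0.002]
wrist_force: [0.2, 0.1, -0.2]
gripper_width: 0.0004
gripper_force: 0.0
```

Request:
drive_tool([
  [[0,0,-0.8,-1,0],[0,0,-1,-0.5,0],[0,0,-1,0,0],[0,0,-1,0,0],[0,0,-1,0,0],[0,0,-1,0,0],[0,0,-1,0,0],[0,0,0,0,0]],
])

```text
clock: 23.25
position: [0.6613, 0.2005, 0.4422]
tcp_rot: [-3.138, -0.013, 0.004]
wrist_force: [-0.5, 0.5, -0.4]
gripper_width: -0.0003
gripper_force: 0.0
```

```bash
python3 cmp.py pics/g.png
```

```text
23.25 [0.66126021 0.20051071 0.44215059] [-0.51383608  0.49547091 -0.35940298]
expected px shift for 1 turn: [0.06466096 1.15911839] per deg cw: [ 0.46521043 -0.18268616]
handle (array([-0.375,  1.125]), 0.883)
pin top (array([-0.375,  1.   ]), 0.873)
hub (array([0.   , 1.125]), 0.966)
spoke (array([0.   , 1.125]), 0.964)
```

View pics/g.png

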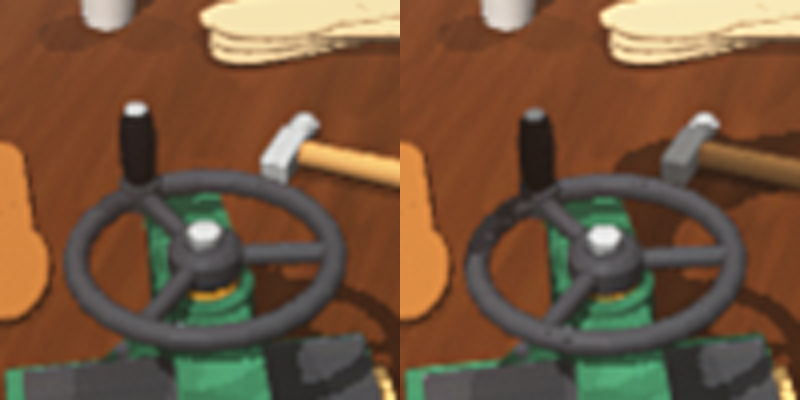

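In the last view the handle foot is at (137,187), against (138,183) at the start. That is the expected 4 mm drop, and the angle agrees to about 1°. The hand is clear and the hammer has not moved.

```bash
python3 -c "
from rig import *
print(sign_off())"
```

```text
the job is handed in; nothing more can be done
None
```

I pushed the hand wheel one full turn clockwise by its handle, which is back within about 1° of where it started by the side camera; the hand is clear, and the job was handed in at about 23 s.

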